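# Read a sample jar's label at the witnessing station

## Robot

A 7-joint arm with a two-finger parallel gripper is mounted at the origin on the work surface. World frame = base frame: x ahead of the robot, y to its left, z up, the work surface at z = 0. Lengths are in m, angles in rad, forces in N, time in s.
With the tool pointing down it reaches from about 0.425 to 0.875 m from the base axis. Payload 8.4 kg.
Tool frame: the origin (TCP) lies between the finger pads; the fingertips stand 25 mm ahead of it and the grasp point (between the pads) lies 6 mm ahead of it; z points along the fingers, y is the line along which they close (so a half turn about z gives the same grasp; the last joint's range is limited). The gripper opens to 87 mm and grips with 3 to 60 N. Pads are 19 mm wide; open, the fingers measure 117 mm over their backs; the gripper's body (75 mm by 190 mm) begins 51 mm behind the grasp point.
Start: joints at [1.166, 0.333, 0.04, 1.465, -0.013, 1.343, -0.059], TCP at [0.196, -0.62, 0.248] pointing down, gripper open.
Joint ranges: [-2.58, 2.58], [-0.38, 2.09], [-1.3, 1.39], [0.25, 2.4], [-1.5, 4.64], [0.08, 2.09], [-2.65, 2.65]. Speed limits (rad/s): [2.22, 2.22, 2.79, 2.79, 3.14, 3.14, 3.14].

## Interface

Orientations are given as a rotation vector (axis times angle).
In Python, from station import * gives the robot as it stands.
- The arm moves only by the tool apply_moves, never from a script. Its argument "commands" is one flat list of numbers, 7 for each row, row after row: the shift along the tool's x, y, z each as a share of 2 cm, from -1 to 1, then the turn, a rotation vector about the tool's x, y, z each as a share of 4 degrees, from -1 to 1, then the opening, from 0 (shut) to 1 (fully open). In form: [x, y, z, ax, ay, az, grip, x, y, z, ax, ay, az, grip, ...]. A call has 1 to 12 rows; each row shifts and turns the commanded pose from where the row before left it, along the tool's axes as they then stand; what a row does not reach is not made up. A row lasts 1/8 s, in which the tool goes at most 62.5 mm and 10.7 degrees, less where a joint would pass 70% of its speed; a pose out of reach is approached as far as the arm can. A call with a number of a shift or a turn outside -1 to 1 is refused whole. A call with a gripper value outside its range is refused whole. The fingers move at their own pace and stop on an object; "newtons" is the grip in N (left out, the last holds). Time passes only in rows, so rows that do not move let the fingers close. It gives the time, the measured TCP pose, the force, the opening and the grip force at its end, in the units of the state.
- read_state(): the state, without advancing time (a new reading comes with each control period).
- capture(name): name is "scene" or "side" or "wrist"; returns a dict with "image" (384x512x3 uint8, red, green, blue), "fov_y" (degrees; the focal length in pixels is half the picture's height over the tangent of half this angle, whatever the lens; pixels are square), "cx", "cy" (the principal point, pixels), "R" (3x3) and "t" (3): a world point X has camera coordinates R X + t; the wrist camera has in their place "mount" (4x4, takes a point from camera to tool coordinates, whose origin is the TCP and whose axes are the flange's). Camera axes: x right, y down, z forward; pixel columns grow to the right and rows downward; lengths in m; the calibration is good to about 2 mm. A picture is of the moment at which its call begins: read the wrist's pose just before it. There is no depth.
- hand_in(): hands the job in; it is judged then, once.
Trained networks look in a picture, given as the dict that the camera call returned (one of the last four; its "shot" number tells which), for a name from the list of things; names that differ only in an ending like _2 or _b are one class to them, and where a whole thing is asked for, a point or a joint stands for the part that bears it (a point fixed in the world has none). Each returns a list of dicts, best first, with "p" (0 to 1); they miss things now and then, are a little off and sometimes report something else, mostly with a low value. They report only what shows in the picture. A call takes as long as a camera call.
- cut_out(label, picture): "mask" (384x512 bool, what is visible of it) and "box" ([left, top, width, height] in pixels, round what is visible of it).
- mark_of(label, picture): "location" ([row, column] in pixels: a listed point, or the origin of a listed thing).
The state is a dict: "time_s": time; "qpos": joint angles; "joint_velocities": joint speeds; "joint_efforts": joint torques, N m; "position": TCP position; "eef_rot": TCP orientation; "wrist_force": force on the tool from outside, world axes, zero at the start; "torque": the same for the moment, N m; "finger_gap": opening from 0.0 (shut) to 1.0 (fully open); "gripper_force": force on a finger pad.
Only numpy, scipy, OpenCV 4.12 (cv2) and the standard library are available. Lean on these libraries where they do the work, as an engineer would, in place of code of your own. Each camera call takes 0.05 s, during which the arm holds its last target. There are 200 camera calls.

## Task

Take the orange-lidded jar out of the leaning rack and stand it upright in the middle of the reader's white round pad, its label squarely facing the scanner block; set it down gently, do not drop it. Then, with the jar left standing so, pull the yellow post of the reader's sprung shutter slide out until its pointer is on the green mark, hold it there for one second without ever passing the red mark, and let it go so that it springs fully home. Leave the blue-lidded jar and everything else on the bench where they are.

Things in the scene. Friction and masses are not known exactly. Their poses are not given: they have to be found in the camera images.
- jar: sample jar to be read: grey cylinder, 52 mm in diameter, 120 mm tall with its orange lid (top 24 mm), about 0.22 kg. Origin: centre of its underside; z up its axis; +x to the middle of its white barcode label (60 degrees wide). A black stripe on the lid, from centre to rim and down its side, marks the label's middle. Starts in either rack pocket, turned any way about its axis.
- jar_label (a point): middle of the jar's label, on the side wall, 26 mm from the axis along the jar's +x, 50 mm above its underside
- other_jar: another jar, just like the first but with a blue lid, in the rack's other pocket; to be left alone. Same axes.
- rack: fixed white rack with two square pockets (56 mm inside, 55 mm deep) side by side, leaning 0.52 rad from vertical, its top towards the robot. Origin: on the pocket floors, midway, 45 mm above the table; z the pockets' axis (leaning to -x at yaw 0), y level along the row; pockets at y = +43 and -43 mm. Block 68 x 160 mm, foot 120 x 170 mm. Jars stand out 65 mm.
- reader: fixed label reader: grey base plate 230 (x) x 200 (y) x 12 mm. Origin: centre of its underside on the table; x points from the pad to the scanner. Scanner block: white, x 50 to 100, y 10 to 80 mm, 130 mm high; its dark window with a red line faces -x to the pad. White shutter housing: x 30 to 105, y -83 to -27 mm, 52 mm high.
- pad (a point): centre of the top of the reader's white round pad (72 mm in diameter, top 16 mm above the table), at reader x = -30, y = 45 mm; axes as the reader's; the scanner's window is 80 mm away along +x
- grip (a point): on the axis of the yellow upright post (18 mm in diameter, 48 mm tall, top 70 mm above the table) that stands on the black shutter carriage (36 x 30 mm, 22 mm above the table at its top); this point is 50 mm above the table, 20 mm below the post's top. At rest at reader x = -10, y = -55 mm.
- shutter (a joint): how far the shutter slide is pulled out along the reader's -x (m): 0 fully home, stop at 0.07. A spring pulls it home with about 4 N at 0 and 8.5 N at 0.04. Its yellow pointer stands on the middle of the green mark (12 mm wide) at 0.040 and on the middle of the red mark at 0.058.
- wash_bottle: bystander: white bottle, 52 mm in diameter, 140 mm tall, red cap; origin under its centre
- dishes: bystander: stack of clear dishes, 90 mm in diameter, 40 mm tall; origin under its centre
- tip_box: bystander: blue box with a clear lid, 85 x 120 x 67 mm; origin under its centre
- dropper: bystander: small amber bottle, 34 mm in diameter, 85 mm tall; origin under its centre
- timer: bystander: green box 60 x 75 x 30 mm; origin under its centre

How it is judged:
By the outcome, as a careful person would: the job done as asked, in the order asked, and still so for the second after the job is handed in, with the robot touching nothing.
It also fails if it takes over 51 s, if anything falls off the work surface, if the arm or the gripper's body presses on something with over 40 N, if the wrist force passes 120 N, or if a joint passes its speed limit or range.

## Working session

There is one attempt and no reset: what is moved stays moved. The work goes in short steps, Python scripts to look and compute and a tool call to move; the robot and the scene stay as the last step left them, time stands still between calls to the robot, and variables do not carry over. Pictures are saved under pics/ and viewed, at most 11 in all, crops included, and the job is handed in when it is done.

Besides the shell and the picture viewer there is one more tool, called as name(argument=value, ...) on one line, values as JSON. apply_moves: Moves the arm, as the interface text tells. Its arguments: {"type":"object","properties":{"commands":{"type":"array","items":{"type":"number","minimum":-1,"maximum":1}},"newtons":{"type":"number"}},"required":["commands"]}

```bash
ls; mkdir -p pics
python3 - <<'E'
from station import *
import cv2,numpy as np
s=read_state();print(s['time_s'],s['position'],s['eef_rot'],s['finger_gap'])
ims=[]
for n in['scene','side','wrist']:
    c=capture(n);ims.append(c['image']);cv2.imwrite(f'pics/{n}0.png',c['image'][:,:,::-1])
    print(n,c['fov_y'],c['cx'],c['cy'],c.get('mount'))
    if 'R' in c: print(-c['R'].T@c['t'],c['R'][2])
    for l in['jar','jar_label','other_jar','rack','reader','pad','grip']:
        print(l,[(np.round(m['location'],1).tolist(),round(m['p'],2)) for m in mark_of(l,c)[:2]])
E
```

```text
pics
0.0 [ 0.19551874 -0.61944781  0.24666198] [-3.10338274e+00 -4.78182406e-01  5.45576604e-04] 0.9989816874217888
scene 56.884735398626084 253.1574570466595 190.63087341363874 None
[1.19831921 0.2163319  0.91172771] [-0.57474593 -0.22222757 -0.78757985]
jar [([242.1, 355.1], 0.55), ([229.0, 365.4], 0.43)]
jar_label [([229.4, 365.9], 0.72), ([235.2, 337.9], 0.17)]
other_jar [([229.2, 326.0], 0.56)]
rack [([234.7, 338.8], 0.59), ([262.5, 228.9], 0.57)]
reader [([188.1, 193.3], 0.69)]
pad [([180.1, 210.4], 0.72)]
grip [([173.6, 179.3], 0.68)]
side 48.25588232201861 258.65359434543046 193.90787814033922 None
[0.51677302 0.7402809  1.02690427] [ 0.05069431 -0.62315729 -0.78045184]
jar [([300.4, 227.9], 0.79), ([377.1, 276.2], 0.42)]
jar_label [([298.7, 229.2], 0.89)]
other_jar [([269.2, 234.5], 0.63)]
rack [([287.3, 235.1], 0.96), ([296.3, 230.0], 0.65)]
reader [([160.9, 260.3], 0.57)]
pad [([167.1, 276.5], 0.65)]
grip [([139.1, 257.3], 0.63)]
wrist 67.77305617341378 253.067779984663 193.64102135543706 [[-7.27978610e-04 -9.54703791e-01 -2.97556954e-01  8.17672208e-02]
 [ 9.99999711e-01 -6.29903877e-04 -4.25487552e-04 -1.15434056e-03]
 [ 2.18782300e-04 -2.97557178e-01  9.54703974e-01 -1.37564645e-01]
 [ 0.00000000e+00  0.00000000e+00  0.00000000e+00  1.00000000e+00]]
jar []
jar_label []
other_jar []
rack []
reader []
pad []
grip []
```

View pics/scene0.png

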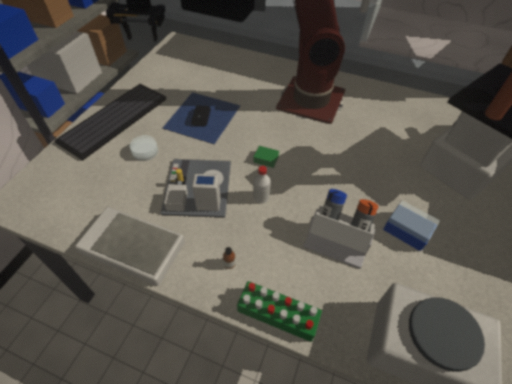

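View pics/side0.png

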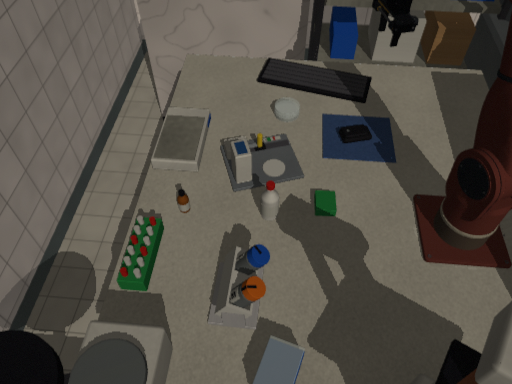

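```bash
cat > h.py <<'E'
import numpy as np,cv2
from scipy.spatial.transform import Rotation as Ro
from scipy.optimize import least_squares
def proj(c,X):
    f=192/np.tan(np.radians(c['fov_y'])/2);q=np.atleast_2d(X)@c['R'].T+c['t']
    return np.c_[c['cy']+f*q[:,1]/q[:,2],c['cx']+f*q[:,0]/q[:,2]]
def wristcam(c,s):
    Rt=Ro.from_rotvec(s['eef_rot']).as_matrix();M=np.array(c['mount'])
    Rc=Rt@M[:3,:3];tc=Rt@M[:3,3]+s['position'];c['R']=Rc.T;c['t']=-Rc.T@tc;return c
def tri(cs,ps):
    r=least_squares(lambda X:np.ravel([proj(c,X)[0]-p for c,p in zip(cs,ps)]),[.6,0,.05])
    return r.x,np.sqrt(np.mean(r.fun**2))
E
python3 - <<'E'
from h import *
from station import *
cs=[capture('scene'),capture('side')]
for l in['jar','jar_label','other_jar','rack','reader','pad','grip']:
    m=[mark_of(l,c) for c in cs]
    for a in m[0][:2]:
        for b in m[1][:2]: print(l,tri(cs,[a['location'],b['location']]),a['p'],b['p'])
E
```

```text
jar (array([0.62066407, 0.29822732, 0.05178084]), np.float64(1.7995116796492632)) 0.78 0.69
other_jar (array([ 0.58972978,  0.06649271, -0.07072632]), np.float64(22.240326744530773)) 0.19 0.81
rack (array([0.61511254, 0.259532  , 0.04068131]), np.float64(1.2150575744908578)) 0.56 0.76
reader (array([ 0.58543011, -0.21990123, -0.00634033]), np.float64(1.7761674776897174)) 0.83 0.69
reader (array([0.62216844, 0.19373328, 0.28355367]), np.float64(43.538354960565464)) 0.52 0.69
pad (array([ 0.54333924, -0.18238554,  0.01970107]), np.float64(0.1490321125137162)) 0.76 0.57
grip (array([ 0.59644342, -0.27482629,  0.05140387]), np.float64(0.03299856526160034)) 0.66 0.48
```

The scene camera shows the rack near (340,235), with the orange jar on the +y side at (365,210). It also shows the reader at about (195,188) and the bottle between them. The side camera agrees: orange lid (253,289), blue lid (258,256), pad (274,168), post (260,142). Next I move over the reader for a wrist view.

```bash
cat >> h.py <<'E'
def toolR(z,y):
    z=np.array(z,float);z/=np.linalg.norm(z);y=np.array(y,float);y-=z*(y@z);y/=np.linalg.norm(y)
    return np.c_[np.cross(y,z),y,z]
def plan(s,P,R,n=None):
    "rows (shares) from the state s to the TCP pose P,R"
    p=np.array(s['position']);A=Ro.from_rotvec(s['eef_rot']);d=(A.inv()*Ro.from_matrix(R)).as_rotvec();dp=np.array(P)-p
    need=max(np.linalg.norm(dp)/.02,np.linalg.norm(d)/np.radians(4));n=n or int(np.ceil(need*1.02))
    print('rows',n,'turn deg',np.degrees(d).round(1))
    for i in range(n):
        Ri=A*Ro.from_rotvec(d*i/n);print(i,(Ri.inv().apply(dp/n)/.02).round(2).tolist(),(d/n/np.radians(4)).round(2).tolist())
E
python3 - <<'E'
from h import *
from station import *
a=np.radians(75)
plan(read_state(),[.57,-.17,.36],toolR([0,0,-1],[np.sin(a),-np.cos(a),0]))
E
```

```text
rows 31 turn deg [ -0.   -0.  -57.5]
0 [0.79, -0.51, -0.18] [-0.0, -0.0, -0.46]
1 [0.81, -0.48, -0.18] [-0.0, -0.0, -0.46]
2 [0.83, -0.46, -0.18] [-0.0, -0.0, -0.46]
3 [0.84, -0.43, -0.18] [-0.0, -0.0, -0.46]
4 [0.85, -0.4, -0.18] [-0.0, -0.0, -0.46]
5 [0.87, -0.38, -0.18] [-0.0, -0.0, -0.46]
6 [0.88, -0.35, -0.18] [-0.0, -0.0, -0.46]
7 [0.89, -0.32, -0.18] [-0.0, -0.0, -0.46]
8 [0.9, -0.29, -0.18] [-0.0, -0.0, -0.46]
9 [0.91, -0.26, -0.18] [-0.0, -0.0, -0.46]
10 [0.92, -0.23, -0.18] [-0.0, -0.0, -0.46]
11 [0.92, -0.2, -0.18] [-0.0, -0.0, -0.46]
12 [0.93, -0.17, -0.18] [-0.0, -0.0, -0.46]
13 [0.93, -0.14, -0.18] [-0.0, -0.0, -0.46]
14 [0.94, -0.11, -0.18] [-0.0, -0.0, -0.46]
15 [0.94, -0.08, -0.18] [-0.0, -0.0, -0.46]
16 [0.94, -0.05, -0.18] [-0.0, -0.0, -0.46]
17 [0.94, -0.02, -0.18] [-0.0, -0.0, -0.46]
18 [0.94, 0.01, -0.18] [-0.0, -0.0, -0.46]
19 [0.94, 0.04, -0.18] [-0.0, -0.0, -0.46]
20 [0.94, 0.07, -0.18] [-0.0, -0.0, -0.46]
21 [0.94, 0.1, -0.18] [-0.0, -0.0, -0.46]
22 [0.93, 0.13, -0.18] [-0.0, -0.0, -0.46]
23 [0.93, 0.16, -0.18] [-0.0, -0.0, -0.46]
24 [0.92, 0.19, -0.18] [-0.0, -0.0, -0.46]
25 [0.92, 0.22, -0.18] [-0.0, -0.0, -0.46]
26 [0.91, 0.25, -0.18] [-0.0, -0.0, -0.46]
27 [0.9, 0.28, -0.18] [-0.0, -0.0, -0.46]
28 [0.89, 0.31, -0.18] [-0.0, -0.0, -0.46]
29 [0.88, 0.34, -0.18] [-0.0, -0.0, -0.46]
30 [0.87, 0.37, -0.18] [-0.0, -0.0, -0.46]
```

apply_moves(commands=[0.8,-0.5,-0.2,0,0,-0.46,1,0.8,-0.5,-0.2,0,0,-0.46,1,0.85,-0.45,-0.2,0,0,-0.46,1,0.85,-0.45,-0.2,0,0,-0.46,1,0.85,-0.4,-0.2,0,0,-0.46,1,0.85,-0.4,-0.2,0,0,-0.46,1,0.9,-0.35,-0.2,0,0,-0.46,1,0.9,-0.3,-0.2,0,0,-0.46,1,0.9,-0.3,-0.2,0,0,-0.46,1,0.9,-0.25,-0.2,0,0,-0.46,1,0.9,-0.25,-0.2,0,0,-0.46,1,0.9,-0.2,-0.2,0,0,-0.46,1])

```text
time_s: 3.5
position: [0.3413, -0.4444, 0.2958]
eef_rot: [2.955, 1.067, 0.0]
wrist_force: [-0.2, -0.7, -0.8]
finger_gap: 0.999
gripper_force: 0.0
```

apply_moves(commands=[0.95,-0.2,-0.2,0,0,-0.46,1,0.95,-0.1,-0.2,0,0,-0.46,1,0.95,-0.1,-0.2,0,0,-0.46,1,0.95,-0.1,-0.2,0,0,-0.46,1,0.95,-0.05,-0.2,0,0,-0.46,1,0.95,0,-0.2,0,0,-0.46,1,0.95,0,-0.2,0,0,-0.46,1,0.95,0.05,-0.2,0,0,-0.46,1,0.95,0.05,-0.2,0,0,-0.46,1,0.95,0.1,-0.2,0,0,-0.46,1,0.9,0.1,-0.2,0,0,-0.46,1,0.9,0.15,-0.2,0,0,-0.46,1])

```text
time_s: 5.0
position: [0.4869, -0.27, 0.3438]
eef_rot: [-2.696, -1.613, -0.0]
wrist_force: [0.4, 0.1, 1.5]
finger_gap: 0.995
gripper_force: 0.0
```

apply_moves(commands=[0.9,0.2,-0.2,0,0,-0.46,1,0.9,0.2,-0.2,0,0,-0.46,1,0.9,0.25,-0.2,0,0,-0.46,1,0.9,0.3,-0.2,0,0,-0.46,1,0.9,0.3,-0.2,0,0,-0.46,1,0.9,0.3,-0.2,0,0,-0.46,1,0.8,0.3,-0.2,0,0,-0.46,1,0,0,0,0,0,0,1])

```text
time_s: 6.0
position: [0.5694, -0.1692, 0.3718]
eef_rot: [-2.497, -1.907, -0.001]
wrist_force: [-0.6, -0.7, -0.2]
finger_gap: 1.0
gripper_force: 0.0
```

Run:
```python
from h import *
from station import *
s=read_state();print(s['time_s'],s['position'],s['eef_rot'],s['qpos'])
c=wristcam(capture('wrist'),s);cv2.imwrite('pics/w1.png',c['image'][:,:,::-1])
import pickle;pickle.dump(c,open('w1.pkl','wb'))
cs=[c,capture('scene'),capture('side')]
for l in['reader','pad','grip','wash_bottle','jar','rack','tip_box','timer']:
    m=[mark_of(l,k) for k in cs]
    ok=[(k,x[0]['location']) for k,x in zip(cs,m) if x]
    print(l,[(np.round(x[0]['location']),round(x[0]['p'],2)) if x else None for x in m],tri(*zip(*ok)) if len(ok)>1 else '')
yaw=.32;o=np.array([.586,-.2155,0]);R=Ro.from_euler('z',yaw).as_matrix()
```

```text
6.0 [ 0.56941607 -0.16922877  0.37177327] [-2.49659537e+00 -1.90663383e+00 -1.18418462e-03] [ 0.57445252  0.21548749 -0.43783068  1.37978824  0.09009081  1.56575016
 -0.12126407]
reader [(array([172., 274.]), 0.83), (array([187., 196.]), 0.91), (array([158., 262.]), 0.63)] (array([ 0.5945392 , -0.2102597 ,  0.01370748]), np.float64(1.5906251010555403))
pad [(array([163., 243.]), 0.66), (array([178., 212.]), 0.74), (array([163., 276.]), 0.87)] (array([ 0.54844509, -0.17776343,  0.02823712]), np.float64(1.827682307017105))
grip [(array([206., 285.]), 0.86), (array([173., 178.]), 0.63), (array([140., 255.]), 0.69)] (array([ 0.60210328, -0.26179939,  0.05535768]), np.float64(1.661067637653842))
wash_bottle [(array([ 63., 215.]), 0.6), (array([195., 263.]), 0.78), (array([217., 269.]), 0.92)] (array([ 0.54474521, -0.00652187, -0.00747207]), np.float64(1.5619186507482468))
jar [None, (array([240., 355.]), 0.77), (array([301., 230.]), 0.9)] (array([0.62175458, 0.30127824, 0.05020833]), np.float64(0.33823555893237106))
rack [None, (array([238., 336.]), 0.71), (array([288., 235.]), 0.58)] (array([0.61580076, 0.25106694, 0.0224598 ]), np.float64(0.2182873828631889))
tip_box [None, (array([230., 407.]), 0.64), (array([373., 273.]), 0.81)] (array([0.50250022, 0.44503862, 0.00924861]), np.float64(0.7176515573490594))
timer [(array([119., 134.]), 0.78), (array([159., 265.]), 0.92), (array([205., 321.]), 0.62)] (array([ 0.38857216, -0.05621059,  0.00198584]), np.float64(0.8369666583000411))
```

View pics/w1.png

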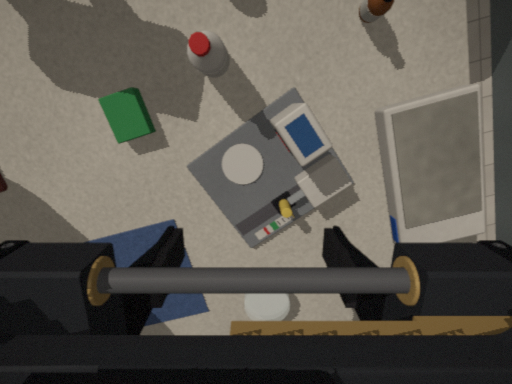

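The wrist view shows the pad at (col 242, row 164), the post at (285,206), the scanner screen at (303,137), and plate corners near (188,167), (295,89) and (248,247). I'll fit the reader pose to these.

Run:
```python
from h import *
import pickle
c=pickle.load(open('w1.pkl','rb'));im=c['image'].astype(int)
g=im.min(2)
n,lab,st,ce=cv2.connectedComponentsWithStats((g[135:195,212:275]>125).astype(np.uint8))
for i in range(1,n):
    if st[i][4]>30: print('white',st[i],ce[i]+[212,135])
gr=cv2.cvtColor(c['image'],cv2.COLOR_RGB2GRAY)
pts=np.float32([[188,167],[295,89],[248,247]]).reshape(-1,1,2)
cor=cv2.cornerSubPix(gr,pts.copy(),(6,6),(-1,-1),(3,50,.01)).reshape(-1,2);print(cor)
h=im.reshape(384,512,3);ye=((h[...,0]-h[...,2])>60)&(h[...,1]>120);ye[:185]=0;ye[225:]=0;yy,xx=np.nonzero(ye);print('yellow',yy.min(),yy.max(),xx.min(),xx.max())
np.save('corr.npy',cor)
big=cv2.resize(c['image'][80:255,180:360,::-1],None,fx=3.4,fy=3.4,interpolation=cv2.INTER_CUBIC)
cv2.imwrite('pics/w1c.png',big)
k=[max([i for i in range(1,n)],key=lambda i:st[i][4])][0];pc=(ce[k]+[212,135])[::-1]
L=np.array([[-.03,.045,.016],[-.115,.1,.012],[.115,.1,.012],[-.115,-.1,.012]])
ob=np.array([pc]+[p[::-1] for p in cor])
def W(v,L): return Ro.from_euler('z',v[2]).apply(L)+[v[0],v[1],0]
r=least_squares(lambda v:(proj(c,W(v,L))-ob).ravel(),[.586,-.2155,.32]);print(r.x,r.fun.reshape(-1,2).round(1))
print('pad',W(r.x,L[0]),'grip',W(r.x,[-.01,-.055,.05]),proj(c,W(r.x,[-.01,-.055,.07])))
```

```text
white [ 0  0 14 11 85] [216.58823529 138.23529412]
white [  10    9   41   40 1283] [241.84645362 163.54871395]
[[185.76003 165.89354]
 [294.44644  86.42908]
 [248.      247.     ]]
yellow 200 217 280 291
[ 0.58827592 -0.21135171  0.33586633] [[ 0.1 -0.2]
 [-1.  -1.3]
 [-0.3  0.5]
 [ 1.6  1.1]]
pad [ 0.54512074 -0.17875369  0.016     ] grip [ 0.59696197 -0.26657446  0.05      ] [[212.764528   285.44266926]]
```

View pics/w1c.png

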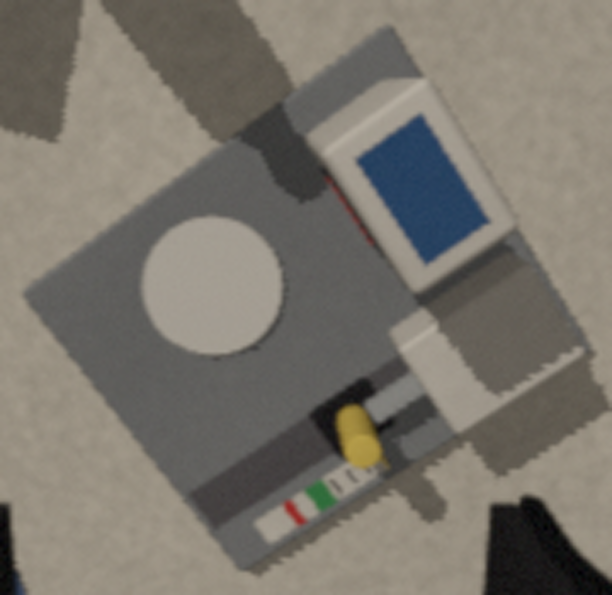

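The crop shows plate corners at (25,293), (390,27) and (243,570), the pad centre at (212,285), and the post top at (362,450). I'll refit with these and plan the view of the rack.

Run:
```python
from h import *
from station import *
import pickle
c=pickle.load(open('w1.pkl','rb'))
px=lambda u,v:[80+v/3.4-.35,180+u/3.4-.35]
ob=np.array([[163.5487,241.846],px(25,293),px(390,27),px(243,570),px(362,450)])
L=np.array([[-.03,.045,.016],[-.115,.1,.012],[.115,.1,.012],[-.115,-.1,.012],[-.01,-.055,.07]])
def W(v,L): return Ro.from_euler('z',v[2]).apply(L)+[v[0],v[1],0]
r=least_squares(lambda v:(proj(c,W(v,L))-ob).ravel(),[.586,-.2155,.32]);print(r.x,r.fun.reshape(-1,2).round(1))
print('pad',W(r.x,L[0]),'grip',W(r.x,[-.01,-.055,.05]))
np.save('reader.npy',r.x)
# rack view pose: tool tilted with the rack lean, rack yaw ~ -.1
Rr=(Ro.from_euler('z',-.1)*Ro.from_euler('y',-.52)).as_matrix()
T=toolR(-Rr[:,2],Rr[:,0]);s=read_state()
plan(s,np.array([.62,.26,.045])+Rr@[0,.045,.29],T)
```

```text
[ 0.58986539 -0.21175073  0.34661317] [[ 0.4  0.6]
 [-0.1 -1.6]
 [-1.7  0.6]
 [ 1.5 -0.4]
 [ 0.6  0.7]]
pad [ 0.54636238 -0.17961837  0.016     ] grip [ 0.59914439 -0.26687695  0.05      ]
rows 26 turn deg [-29.7   2.5  -9.5]
0 [0.86, -0.41, 0.14] [-0.29, 0.02, -0.09]
1 [0.87, -0.41, 0.14] [-0.29, 0.02, -0.09]
2 [0.87, -0.41, 0.13] [-0.29, 0.02, -0.09]
3 [0.87, -0.4, 0.12] [-0.29, 0.02, -0.09]
4 [0.87, -0.4, 0.12] [-0.29, 0.02, -0.09]
5 [0.88, -0.4, 0.11] [-0.29, 0.02, -0.09]
6 [0.88, -0.39, 0.1] [-0.29, 0.02, -0.09]
7 [0.88, -0.39, 0.1] [-0.29, 0.02, -0.09]
8 [0.88, -0.39, 0.09] [-0.29, 0.02, -0.09]
9 [0.88, -0.38, 0.09] [-0.29, 0.02, -0.09]
10 [0.89, -0.38, 0.08] [-0.29, 0.02, -0.09]
11 [0.89, -0.38, 0.07] [-0.29, 0.02, -0.09]
12 [0.89, -0.37, 0.07] [-0.29, 0.02, -0.09]
13 [0.89, -0.37, 0.06] [-0.29, 0.02, -0.09]
14 [0.9, -0.36, 0.06] [-0.29, 0.02, -0.09]
15 [0.9, -0.36, 0.05] [-0.29, 0.02, -0.09]
16 [0.9, -0.35, 0.04] [-0.29, 0.02, -0.09]
17 [0.9, -0.35, 0.04] [-0.29, 0.02, -0.09]
18 [0.9, -0.34, 0.03] [-0.29, 0.02, -0.09]
19 [0.91, -0.34, 0.03] [-0.29, 0.02, -0.09]
20 [0.91, -0.33, 0.02] [-0.29, 0.02, -0.09]
21 [0.91, -0.33, 0.02] [-0.29, 0.02, -0.09]
22 [0.91, -0.32, 0.01] [-0.29, 0.02, -0.09]
23 [0.92, -0.32, 0.01] [-0.29, 0.02, -0.09]
24 [0.92, -0.31, 0.0] [-0.29, 0.02, -0.09]
25 [0.92, -0.3, -0.0] [-0.29, 0.02, -0.09]
```

apply_moves(commands=[0.87,-0.41,0.14,-0.29,0.02,-0.09,1,0.87,-0.41,0.14,-0.29,0.02,-0.09,1,0.87,-0.41,0.12,-0.29,0.02,-0.09,1,0.87,-0.4,0.12,-0.29,0.02,-0.09,1,0.87,-0.4,0.12,-0.29,0.02,-0.09,1,0.88,-0.4,0.1,-0.29,0.02,-0.09,1,0.88,-0.4,0.1,-0.29,0.02,-0.09,1,0.88,-0.39,0.1,-0.29,0.02,-0.09,1,0.88,-0.39,0.1,-0.29,0.02,-0.09,1,0.88,-0.38,0.08,-0.29,0.02,-0.09,1,0.89,-0.38,0.08,-0.29,0.02,-0.09,1,0.89,-0.38,0.08,-0.29,0.02,-0.09,1])

```text
time_s: 8.85
position: [0.5281, 0.0568, 0.3367]
eef_rot: [2.276, 1.874, 0.239]
wrist_force: [0.1, -0.6, 0.4]
finger_gap: 0.998
gripper_force: 0.0
```

apply_moves(commands=[0.9,-0.37,0.06,-0.29,0.02,-0.09,1,0.9,-0.37,0.06,-0.29,0.02,-0.09,1,0.9,-0.36,0.06,-0.29,0.02,-0.09,1,0.9,-0.36,0.05,-0.29,0.02,-0.09,1,0.9,-0.35,0.04,-0.29,0.02,-0.09,1,0.9,-0.35,0.04,-0.29,0.02,-0.09,1,0.9,-0.34,0.03,-0.29,0.02,-0.09,1,0.9,-0.34,0.03,-0.29,0.02,-0.09,1,0.9,-0.33,0.02,-0.29,0.02,-0.09,1,0.9,-0.33,0.02,-0.29,0.02,-0.09,1,0.9,-0.32,0,-0.29,0.02,-0.09,1,0.9,-0.32,0,-0.29,0.02,-0.09,1])

```text
time_s: 10.35
position: [0.4876, 0.2821, 0.3014]
eef_rot: [2.045, 1.823, 0.45]
wrist_force: [0.1, -0.5, 0.6]
finger_gap: 1.002
gripper_force: 0.0
```

apply_moves(commands=[0.9,-0.31,0,-0.29,0.02,-0.09,1,0.9,-0.3,0,-0.29,0.02,-0.09,1,0,0,0,0,0,0,1])

```text
time_s: 10.72
position: [0.4803, 0.3198, 0.2951]
eef_rot: [2.006, 1.817, 0.482]
wrist_force: [-0.9, -0.1, -0.8]
finger_gap: 1.008
gripper_force: 0.0
```

Run:
```python
from h import *
from station import *
s=read_state();print(s['time_s'],s['position'],s['eef_rot'],np.round(s['qpos'],2))
c=wristcam(capture('wrist'),s);cv2.imwrite('pics/w2.png',c['image'][:,:,::-1])
import pickle;pickle.dump(c,open('w2.pkl','wb'))
for l in['jar','jar_label','other_jar','rack']:
    print(l,[(np.round(m['location'],1).tolist(),round(m['p'],2)) for m in mark_of(l,c)[:2]])
```

```text
10.725 [0.48033418 0.31976028 0.29505489] [2.00561192 1.81675042 0.4823777 ] [ 0.24 -0.03 -1.12  1.87  0.48  1.04 -1.18]
jar [([159.0, 252.0], 0.91)]
jar_label [([164.8, 268.7], 0.63)]
other_jar [([219.5, 254.9], 0.89)]
rack []
```

View pics/w2.png

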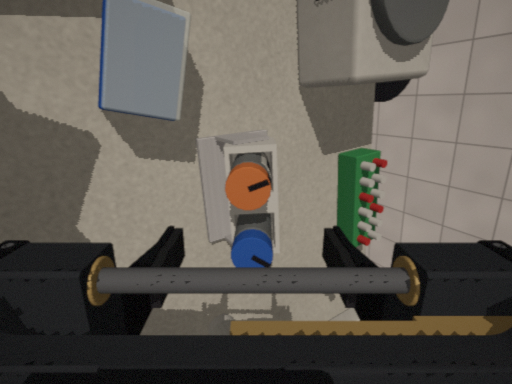

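Orange lid centre is at (248,187) with its stripe running to (270,182), roughly along tool +y. The blue lid is at (252,250). I'll fit the lids from three cameras.

```bash
cat > lid.py <<'E'
from h import *
from station import *
t=np.linspace(0,2*np.pi,72,endpoint=False);ring=np.c_[.026*np.cos(t),.026*np.sin(t),0*t]
def cen(c,top,R):
    P=np.r_[top+ring@R.T,top+(ring-[0,0,.024])@R.T]
    h=cv2.convexHull(proj(c,P)[:,::-1].astype(np.float32));M=cv2.moments(h);return np.array([M['m01'],M['m10']])/M['m00'],cv2.contourArea(h)
def mask(c,col):
    hsv=cv2.cvtColor(c['image'],cv2.COLOR_RGB2HSV)
    m=(cv2.inRange(hsv,(5,150,90),(17,255,255)) if col=='o' else cv2.inRange(hsv,(108,150,60),(125,255,255)))
    return m
def obs(c,col,near):
    m=cv2.morphologyEx(mask(c,col),cv2.MORPH_CLOSE,np.ones((7,7)));n,l,st,ce=cv2.connectedComponentsWithStats(m)
    k=min([i for i in range(1,n) if st[i][4]>60],key=lambda i:np.hypot(*(ce[i][::-1]-near)))
    M=cv2.convexHull(np.argwhere(l==k)[:,::-1].astype(np.int32));mm=cv2.moments(M)
    return np.array([mm['m01'],mm['m10']])/mm['m00'],mm['m00']
E
python3 - <<'E'
from lid import *
import pickle
w=pickle.load(open('w2.pkl','rb'));cs=[w,capture('scene'),capture('side')]
near={'o':[(187,248),(208,366),(289,253)],'b':[(250,252),(197,337),(256,258)]}
tops={}
R0=(Ro.from_euler('z',-.1)*Ro.from_euler('y',-.52)).as_matrix()
for k in 'ob':
    ob=[obs(c,k,n) for c,n in zip(cs,near[k])]
    for sel in [[0,1,2],[1,2]]:
        r=least_squares(lambda X:np.ravel([cen(cs[i],X,R0)[0]-ob[i][0] for i in sel]),[.56,.28,.16])
        print(k,sel,r.x.round(4),r.fun.round(1),[(o[1],cen(c,r.x,R0)[1]) for o,c in zip(ob,cs)])
    tops[k]=r.x
    if k=='o':np.save('top.npy',r.x)
d=tops['o']-tops['b'];print('d',d,np.linalg.norm(d),'yaw',-np.arctan2(d[0],d[1]))
# black stripe in wrist view
g=w['image'].max(2);sub=(g[165:212,225:275]<45);ys,xs=np.nonzero(sub);print(len(ys));
pts=np.c_[xs+225,ys+165].astype(np.float32);print(cv2.fitLine(pts,2,0,.01,.01).ravel(),pts.min(0),pts.max(0),pts.mean(0))
cv2.imwrite('pics/w2c.png',cv2.resize(w['image'][120:290,185:300,::-1],None,fx=3.5,fy=3.5,interpolation=cv2.INTER_CUBIC))
E
```

```text
o [0, 1, 2] [0.557  0.305  0.1486] [ 0.2 -0.2 -0.4  0.2  0.2 -0.7] [(1647.0, 1827.0540734218666), (180.0, 277.60641658864915), (411.0, 493.4962901393883)]
o [1, 2] [0.556  0.3044 0.1469] [-0.3 -0.2  0.3 -0.2] [(1647.0, 1814.1184217061382), (180.0, 276.4648118985351), (411.0, 491.7943025624845)]
b [0, 1, 2] [0.5544 0.2212 0.1474] [ 0.6  0.1  0.5 -0.2  1.   0.2] [(1233.5, 1612.999731467804), (99.5, 260.6768995434977), (324.0, 435.60619623190723)]
b [1, 2] [0.5552 0.2209 0.1508] [-0.1 -0.1  0.1 -0.1] [(1233.5, 1636.3921831966145), (99.5, 262.02933854120784), (324.0, 437.5906444330467)]
d [ 0.00084259  0.08345272 -0.00399031] 0.0835523162007932 yaw -0.01009625207332003
82
[  0.85295063  -0.52199155 258.7439     184.54878   ] [249. 165.] [270. 190.] [258.7439  184.54878]
```

View pics/w2c.png

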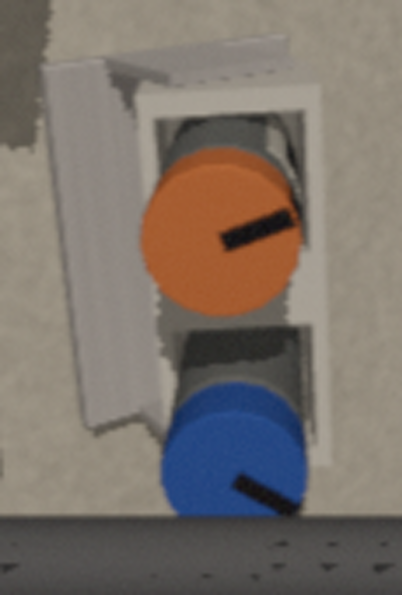

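The crop shows the rack rim corners at (137,86), (322,85) and (329,463), the inner pocket corners at (155,118) and (305,112), and the stripe from (222,242) to (292,218). Now fitting the rack yaw and the stripe angle.

Run:
```python
from lid import *
import pickle
w=pickle.load(open('w2.pkl','rb'))
px=lambda u,v:[120+v/3.5-.36,185+u/3.5-.36]
ob=np.array([px(137,86),px(322,85),px(329,463),px(155,118),px(305,112)])
L=np.array([[-.034,.08,.055],[.034,.08,.055],[.034,-.08,.055],[-.028,.071,.055],[.028,.071,.055]])
RR=lambda y,le=.52:(Ro.from_euler('z',y)*Ro.from_euler('y',-le)).as_matrix()
f=lambda v:(proj(w,L@RR(v[3]).T+v[:3])-ob).ravel()
r=least_squares(f,[.61,.26,.045,-.08]);print(r.x,r.fun.reshape(-1,2).round(1))
f3=lambda v:f([v[0],v[1],.045,v[2]])
q=least_squares(f3,[.61,.26,-.08]);print(q.x,q.fun.reshape(-1,2).round(1))
yaw=q.x[2];R=RR(yaw);o=np.r_[q.x[:2],.045]
print('jar top expected',o+R@[0,.043,.12],'b',o+R@[0,-.043,.12])
top=np.array([.557,.305,.1486]);print('lid in rack frame',R.T@(top-o))
# stripe angle: fit centre & angle
a=np.array(px(222,242));b=np.array(px(292,218))
def sp(v):
    e=v[2];return np.r_[(proj(w,R@[v[0],v[1],.12]+o)[0]-a),(proj(w,R@[v[0]+.026*np.cos(e),v[1]+.026*np.sin(e),.12]+o)[0]-b)]
z=least_squares(sp,[0,.043,.2]);print('stripe',z.x,np.degrees(z.x[2]),z.fun)
Tm=Ro.from_rotvec(read_state()['eef_rot']).as_matrix();print('tool in rack',(R.T@Tm).round(3))
```

```text
[ 0.62015238  0.25892358  0.04293139 -0.04829876] [[ 1.7  0.2]
 [-0.3 -0.1]
 [ 0.3 -0.4]
 [-0.7  0.1]
 [-0.9  0.2]]
[ 0.6190854   0.25954346 -0.04715156] [[ 1.6 -0. ]
 [-0.5  0. ]
 [ 0.7 -0.2]
 [-0.8 -0. ]
 [-1.   0.3]]
jar top expected [0.56155282 0.30530607 0.1491383 ] b [0.55749929 0.21940165 0.1491383 ]
lid in rack frame [-0.00420158  0.04247968  0.12178537]
stripe [-0.00515785  0.04144807  0.30280876] 17.34966381268332 [ 0.40771676 -1.05167283 -0.37288544  1.04327102]
tool in rack [[ 0.047  0.999  0.006]
 [ 0.998 -0.047 -0.036]
 [-0.035  0.008 -0.999]]
```

```bash
cat > rk.py <<'E'
from lid import *
R=(Ro.from_euler('z',-.047)*Ro.from_euler('y',-.52)).as_matrix();o=np.array([.619,.2595,.045])
T=np.c_[R[:,1],R[:,0],-R[:,2]]
E
python3 - <<'E'
from rk import *
s=read_state();print('tcp in rack',R.T@(s['position']-o))
A=dict(position=o+R@[-.003,.0425,.2],eef_rot=Ro.from_matrix(T).as_rotvec())
plan(s,A['position'],T,4);plan(A,o+R@[-.003,.0425,.094],T,6)
E
```

```text
tcp in rack [0.00342117 0.05101606 0.28690133]
rows 4 turn deg [ 0.4  2.  -2.7]
0 [-0.07, -0.08, 1.09] [0.03, 0.13, -0.17]
1 [-0.08, -0.08, 1.09] [0.03, 0.13, -0.17]
2 [-0.09, -0.08, 1.09] [0.03, 0.13, -0.17]
3 [-0.1, -0.08, 1.09] [0.03, 0.13, -0.17]
rows 6 turn deg [-0. -0.  0.]
0 [-0.0, -0.0, 0.88] [-0.0, -0.0, 0.0]
1 [-0.0, -0.0, 0.88] [-0.0, -0.0, 0.0]
2 [-0.0, -0.0, 0.88] [-0.0, -0.0, 0.0]
3 [-0.0, -0.0, 0.88] [-0.0, -0.0, 0.0]
4 [-0.0, -0.0, 0.88] [-0.0, -0.0, 0.0]
5 [-0.0, -0.0, 0.88] [-0.0, -0.0, 0.0]
```

apply_moves(commands=[-0.07,-0.06,0.85,0.02,0.1,-0.14,1,-0.07,-0.06,0.85,0.02,0.1,-0.14,1,-0.07,-0.06,0.85,0.02,0.1,-0.14,1,-0.07,-0.06,0.85,0.02,0.1,-0.14,1,-0.07,-0.06,0.85,0.02,0.1,-0.14,1,0,0,0,0,0,0,1])

```text
time_s: 11.82
position: [0.5181, 0.3062, 0.2165]
eef_rot: [1.969, 1.883, 0.494]
wrist_force: [0.0, 0.6, -0.7]
finger_gap: 1.002
gripper_force: 0.0
```

Run:
```python
from rk import *
s=read_state();print(s['time_s'],'tcp in rack',R.T@(s['position']-o),np.round(s['qpos'],2))
plan(s,o+R@[-.003,.0425,.094],T,6)
```

```text
11.825 tcp in rack [-0.0041445   0.04187854  0.20002666] [ 0.22  0.12 -1.1   1.95  0.66  0.91 -1.25]
rows 6 turn deg [-0.2  0.1  0.2]
0 [0.01, 0.01, 0.88] [-0.01, 0.0, 0.01]
1 [0.01, 0.01, 0.88] [-0.01, 0.0, 0.01]
2 [0.01, 0.01, 0.88] [-0.01, 0.0, 0.01]
3 [0.01, 0.01, 0.88] [-0.01, 0.0, 0.01]
4 [0.01, 0.01, 0.88] [-0.01, 0.0, 0.01]
5 [0.01, 0.01, 0.88] [-0.01, 0.0, 0.01]
```

apply_moves(commands=[0.01,0.01,0.88,0,0,0,1,0.01,0.01,0.88,0,0,0,1,0.01,0.01,0.88,0,0,0,1,0.01,0.01,0.88,0,0,0,1,0.01,0.01,0.88,0,0,0,1,0.01,0.01,0.88,0,0,0,1,0,0,0,0,0,0,1])

```text
time_s: 12.7
position: [0.5715, 0.3057, 0.1268]
eef_rot: [1.968, 1.882, 0.496]
wrist_force: [0.0, -0.8, 0.3]
finger_gap: 1.001
gripper_force: 0.0
```

apply_moves(commands=[0,0,0,0,0,0,0.4,0,0,0,0,0,0,0.4,0,0,0,0,0,0,0.4,0,0,0,0,0,0,0.4], newtons=30)

```text
time_s: 13.2
position: [0.5717, 0.3061, 0.1282]
eef_rot: [1.966, 1.881, 0.499]
wrist_force: [-0.3, -0.0, -0.0]
finger_gap: 0.63
gripper_force: 0.0
```

apply_moves(commands=[0,0,0,0,0,0,0.3,0,0,0,0,0,0,0.3,0,0,0,0,0,0,0.3], newtons=30)

```text
time_s: 13.58
position: [0.5717, 0.3061, 0.128]
eef_rot: [1.966, 1.882, 0.499]
wrist_force: [-2.2, -1.3, 3.3]
finger_gap: 0.588
gripper_force: 30.0
```

apply_moves(commands=[0,0,-0.5,0,0,0,0.3,0,0,-0.8,0,0,0,0.3,0,0,-0.9,0,0,0,0.3,0,0,-0.9,0,0,0,0.3,0,0,-0.9,0,0,0,0.3])

```text
time_s: 14.2
position: [0.5309, 0.3079, 0.1975]
eef_rot: [1.967, 1.882, 0.497]
wrist_force: [-0.4, -0.6, -3.3]
finger_gap: 0.594
gripper_force: 30.0
```

Run:
```python
from rk import *
s=read_state();print(s['time_s'],'tcp in rack',R.T@(s['position']-o),np.round(s['qpos'],2),s['wrist_force'],s['finger_gap'])
rd=np.load('reader.npy');P=Ro.from_euler('z',rd[2]).apply([-.03,.045,.016])+[rd[0],rd[1],0]
ty=rd[2]-np.radians(17.3)   # tool y yaw: label = tool y turned +17.3 deg (ccw from above)
print(P,ty)
plan(s,[P[0],P[1],.16+.094],toolR([0,0,-1],[np.cos(ty),np.sin(ty),0]))
```

```text
14.2 tcp in rack [-0.0025254   0.04416893  0.17717446] [ 0.19  0.19 -1.08  1.95  0.75  0.9  -1.31] [-0.40552971 -0.5763972  -3.29074288] 0.5941904592273356
[ 0.54636238 -0.17961837  0.016     ] 0.04467120713353051
rows 26 turn deg [29.7  1.4 -5. ]
0 [-0.94, 0.11, -0.06] [0.29, 0.01, -0.05]
1 [-0.94, 0.11, -0.06] [0.29, 0.01, -0.05]
2 [-0.94, 0.11, -0.06] [0.29, 0.01, -0.05]
3 [-0.94, 0.1, -0.07] [0.29, 0.01, -0.05]
4 [-0.94, 0.1, -0.07] [0.29, 0.01, -0.05]
5 [-0.94, 0.09, -0.07] [0.29, 0.01, -0.05]
6 [-0.94, 0.09, -0.08] [0.29, 0.01, -0.05]
7 [-0.94, 0.08, -0.08] [0.29, 0.01, -0.05]
8 [-0.94, 0.08, -0.08] [0.29, 0.01, -0.05]
9 [-0.94, 0.07, -0.08] [0.29, 0.01, -0.05]
10 [-0.94, 0.07, -0.08] [0.29, 0.01, -0.05]
11 [-0.94, 0.06, -0.09] [0.29, 0.01, -0.05]
12 [-0.94, 0.06, -0.09] [0.29, 0.01, -0.05]
13 [-0.94, 0.05, -0.09] [0.29, 0.01, -0.05]
14 [-0.94, 0.05, -0.09] [0.29, 0.01, -0.05]
15 [-0.94, 0.04, -0.1] [0.29, 0.01, -0.05]
16 [-0.94, 0.04, -0.1] [0.29, 0.01, -0.05]
17 [-0.94, 0.03, -0.1] [0.29, 0.01, -0.05]
18 [-0.94, 0.03, -0.1] [0.29, 0.01, -0.05]
19 [-0.94, 0.02, -0.1] [0.29, 0.01, -0.05]
20 [-0.94, 0.02, -0.1] [0.29, 0.01, -0.05]
21 [-0.94, 0.01, -0.1] [0.29, 0.01, -0.05]
22 [-0.94, 0.01, -0.11] [0.29, 0.01, -0.05]
23 [-0.94, 0.0, -0.11] [0.29, 0.01, -0.05]
24 [-0.94, -0.0, -0.11] [0.29, 0.01, -0.05]
25 [-0.94, -0.01, -0.11] [0.29, 0.01, -0.05]
```

apply_moves(commands=[0,0,-0.9,0,0,0,0.3,0,0,-1,0,0,0,0.3,0,0,-1,0,0,0,0.3,0,0,-1,0,0,0,0.3,0,0,-0.9,0,0,0,0.3])

```text
time_s: 14.82
position: [0.4831, 0.3103, 0.2808]
eef_rot: [1.966, 1.883, 0.497]
wrist_force: [0.4, 0.6, -2.9]
finger_gap: 0.593
gripper_force: 30.0
```

Run:
```python
from rk import *
s=read_state();print(s['time_s'],'tcp in rack',R.T@(s['position']-o),np.round(s['qpos'],2),s['wrist_force'],s['finger_gap'])
ty=.0447
plan(s,[.546,-.18,.27],toolR([0,0,-1],[np.cos(ty),np.sin(ty),0]))
```

```text
14.825 tcp in rack [-0.00269041  0.04439217  0.27322656] [ 0.3  -0.07 -1.13  1.91  0.41  0.96 -1.06] [ 0.40135865  0.60101764 -2.88184231] 0.5931257638030781
rows 26 turn deg [29.7  1.4 -4.9]
0 [-0.94, 0.13, 0.1] [0.29, 0.01, -0.05]
1 [-0.94, 0.13, 0.1] [0.29, 0.01, -0.05]
2 [-0.94, 0.13, 0.09] [0.29, 0.01, -0.05]
3 [-0.94, 0.13, 0.09] [0.29, 0.01, -0.05]
4 [-0.94, 0.12, 0.09] [0.29, 0.01, -0.05]
5 [-0.94, 0.12, 0.08] [0.29, 0.01, -0.05]
6 [-0.94, 0.12, 0.08] [0.29, 0.01, -0.05]
7 [-0.94, 0.12, 0.08] [0.29, 0.01, -0.05]
8 [-0.94, 0.12, 0.07] [0.29, 0.01, -0.05]
9 [-0.94, 0.12, 0.07] [0.29, 0.01, -0.05]
10 [-0.94, 0.11, 0.07] [0.29, 0.01, -0.05]
11 [-0.94, 0.11, 0.06] [0.29, 0.01, -0.05]
12 [-0.94, 0.11, 0.06] [0.29, 0.01, -0.05]
13 [-0.94, 0.11, 0.06] [0.29, 0.01, -0.05]
14 [-0.94, 0.11, 0.05] [0.29, 0.01, -0.05]
15 [-0.94, 0.11, 0.05] [0.29, 0.01, -0.05]
16 [-0.94, 0.1, 0.05] [0.29, 0.01, -0.05]
17 [-0.94, 0.1, 0.05] [0.29, 0.01, -0.05]
18 [-0.94, 0.1, 0.04] [0.29, 0.01, -0.05]
19 [-0.95, 0.1, 0.04] [0.29, 0.01, -0.05]
20 [-0.95, 0.09, 0.04] [0.29, 0.01, -0.05]
21 [-0.95, 0.09, 0.03] [0.29, 0.01, -0.05]
22 [-0.95, 0.09, 0.03] [0.29, 0.01, -0.05]
23 [-0.95, 0.09, 0.03] [0.29, 0.01, -0.05]
24 [-0.95, 0.08, 0.03] [0.29, 0.01, -0.05]
25 [-0.95, 0.08, 0.02] [0.29, 0.01, -0.05]
```

apply_moves(commands=[-0.94,0.13,0.1,0.29,0,-0.05,0.3,-0.94,0.13,0.1,0.29,0.02,-0.05,0.3,-0.94,0.13,0.09,0.29,0,-0.05,0.3,-0.94,0.13,0.09,0.29,0.02,-0.05,0.3,-0.94,0.12,0.09,0.29,0,-0.05,0.3,-0.94,0.12,0.08,0.29,0.02,-0.05,0.3,-0.94,0.12,0.08,0.29,0,-0.05,0.3,-0.94,0.12,0.08,0.29,0.02,-0.05,0.3,-0.94,0.12,0.07,0.29,0,-0.05,0.3,-0.94,0.12,0.07,0.29,0.02,-0.05,0.3,-0.94,0.11,0.07,0.29,0,-0.05,0.3,-0.94,0.11,0.06,0.29,0.02,-0.05,0.3])

```text
time_s: 16.32
position: [0.5125, 0.0836, 0.2757]
eef_rot: [2.07, 2.07, 0.276]
wrist_force: [0.5, 0.2, -2.6]
finger_gap: 0.595
gripper_force: 30.0
```

apply_moves(commands=[-0.94,0.11,0.06,0.29,0,-0.05,0.3,-0.94,0.11,0.06,0.29,0.02,-0.05,0.3,-0.94,0.11,0.05,0.29,0,-0.05,0.3,-0.94,0.11,0.05,0.29,0.02,-0.05,0.3,-0.94,0.1,0.05,0.29,0,-0.05,0.3,-0.94,0.1,0.05,0.29,0.02,-0.05,0.3,-0.94,0.1,0.04,0.29,0,-0.05,0.3,-0.94,0.1,0.04,0.29,0.02,-0.05,0.3,-0.94,0.09,0.04,0.29,0,-0.05,0.3,-0.94,0.09,0.03,0.29,0.02,-0.05,0.3,-0.94,0.09,0.03,0.29,0,-0.05,0.3,-0.94,0.09,0.03,0.29,0.02,-0.05,0.3])

```text
time_s: 17.82
position: [0.5427, -0.1428, 0.2719]
eef_rot: [2.157, 2.245, 0.027]
wrist_force: [-0.0, -0.2, -2.0]
finger_gap: 0.591
gripper_force: 30.0
```

apply_moves(commands=[-0.9,0.08,0.03,0.29,0,-0.05,0.3,-0.9,0.08,0.03,0.29,0.02,-0.05,0.3,0,0,0,0,0,0,0.3])

```text
time_s: 18.2
position: [0.5472, -0.1792, 0.2705]
eef_rot: [-2.171, -2.269, 0.017]
wrist_force: [-0.3, 0.0, -2.7]
finger_gap: 0.589
gripper_force: 30.0
```

Run:
```python
from rk import *
import pickle
s=read_state();print(s['time_s'],s['position'],np.round(s['qpos'],2),s['wrist_force'],s['finger_gap'])
print(Ro.from_rotvec(s['eef_rot']).as_matrix().round(3))
a=capture('scene');b=capture('side');pickle.dump((a,b,s),open('held.pkl','wb'))
for l in['jar','jar_label','pad']:
    print(l,[[(np.round(m['location'],1).tolist(),round(m['p'],2)) for m in mark_of(l,c)[:2]] for c in (a,b)])
f=lambda i,r,c:cv2.resize(i['image'][r:r+110,c:c+110,::-1],None,fx=3.6,fy=3.6,interpolation=cv2.INTER_CUBIC)
cv2.imwrite('pics/held.png',np.hstack([f(a,95,160),f(b,75,215)]))
```

```text
18.2 [ 0.54724953 -0.17915202  0.27053531] [ 0.59  0.2  -0.42  1.59  0.09  1.37  0.21] [-0.28104435  0.04013877 -2.66973482] 0.5892062905096976
[[-0.045  0.999 -0.008]
 [ 0.999  0.044 -0.007]
 [-0.007 -0.009 -1.   ]]
jar [[([145.8, 209.6], 0.56)], [([128.5, 272.9], 0.96)]]
jar_label [[([135.3, 211.3], 0.59), ([174.1, 180.4], 0.35)], [([117.2, 265.4], 0.65)]]
pad [[([179.1, 210.8], 0.69)], [([165.8, 274.4], 0.91), ([287.2, 235.3], 0.22)]]
```

View pics/held.png

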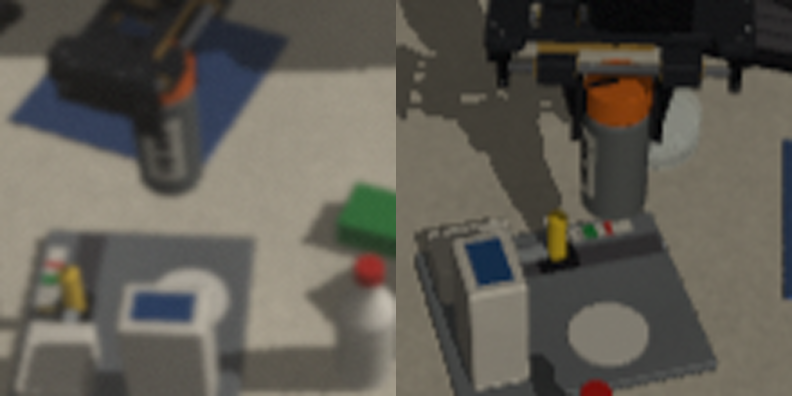

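The jar hangs upright with its label towards the scanner side: scene crop label at (160,150), side crop label at (588,165). Both crops show the empty pad below. I'm lowering it.

Run:
```python
from rk import *
s=read_state();ty=.0447
plan(s,[.5463,-.1787,.122],toolR([0,0,-1],[np.cos(ty),np.sin(ty),0]),9)
```

```text
rows 9 turn deg [-0.4  0.4  0.2]
0 [-0.0, 0.0, 0.83] [-0.01, 0.01, 0.0]
1 [-0.0, -0.0, 0.83] [-0.01, 0.01, 0.0]
2 [-0.01, -0.0, 0.83] [-0.01, 0.01, 0.0]
3 [-0.01, -0.0, 0.83] [-0.01, 0.01, 0.0]
4 [-0.01, -0.0, 0.83] [-0.01, 0.01, 0.0]
5 [-0.01, -0.0, 0.83] [-0.01, 0.01, 0.0]
6 [-0.01, -0.0, 0.83] [-0.01, 0.01, 0.0]
7 [-0.01, -0.0, 0.83] [-0.01, 0.01, 0.0]
8 [-0.01, -0.0, 0.83] [-0.01, 0.01, 0.0]
```

apply_moves(commands=[0,0,0.83,-0.01,0.01,0,0.3,0,0,0.83,-0.01,0.01,0,0.3,-0.01,0,0.83,-0.01,0.01,0,0.3,-0.01,0,0.83,-0.01,0.01,0,0.3,-0.01,0,0.83,-0.01,0.01,0,0.3,-0.01,0,0.83,-0.01,0.01,0,0.3,-0.01,0,0.83,-0.01,0.01,0,0.3,-0.01,0,0.83,-0.01,0.01,0,0.3,-0.01,0,0.6,-0.01,0.01,0,0.3,0,0,0,0,0,0,0.3])

```text
time_s: 19.85
position: [0.546, -0.1793, 0.1252]
eef_rot: [-2.168, -2.271, 0.003]
wrist_force: [0.6, 0.3, -1.9]
finger_gap: 0.59
gripper_force: 30.0
```

apply_moves(commands=[0,0,0.2,0,0,0,0.3,0,0,0.1,0,0,0,0.3,0,0,0.1,0,0,0,0.3,0,0,0,0,0,0,0.3])

```text
time_s: 20.35
position: [0.5465, -0.1794, 0.1183]
eef_rot: [-2.169, -2.272, 0.002]
wrist_force: [0.6, -0.1, -2.5]
finger_gap: 0.592
gripper_force: 30.0
```

apply_moves(commands=[0,0,0.1,0,0,0,0.3,0,0,0.06,0,0,0,0.3,0,0,0.06,0,0,0,0.3])

```text
time_s: 20.72
position: [0.5466, -0.1794, 0.1138]
eef_rot: [-2.169, -2.272, 0.002]
wrist_force: [-0.3, 0.1, -2.8]
finger_gap: 0.59
gripper_force: 30.0
```

apply_moves(commands=[0,0,0.06,0,0,0,0.3,0,0,0.05,0,0,0,0.3])

```text
time_s: 20.98
position: [0.5468, -0.1793, 0.1127]
eef_rot: [2.169, 2.273, -0.002]
wrist_force: [-4.7, 2.9, 12.4]
finger_gap: 0.593
gripper_force: 30.0
```

apply_moves(commands=[0,0,-0.03,0,0,0,0.3,0,0,0,0,0,0,1,0,0,0,0,0,0,1,0,0,0,0,0,0,1,0,0,-0.2,0,0,0,1,0,0,-0.6,0,0,0,1,0,0,-1,0,0,0,1,0,0,-1,0,0,0,1,0,0,-1,0,0,0,1,0,0,-1,0,0,0,1,0,0,-1,0,0,0,1,0,0,-1,0,0,0,1])

```text
time_s: 22.48
position: [0.5468, -0.1793, 0.25]
eef_rot: [2.169, 2.272, -0.001]
wrist_force: [-0.1, -0.5, 0.0]
finger_gap: 0.997
gripper_force: 0.0
```

Run:
```python
from rk import *
import pickle
s=read_state();print(s['time_s'],s['position'])
c=wristcam(capture('wrist'),s);pickle.dump(c,open('w3.pkl','wb'))
for l in['jar','jar_label','grip']:
    print(l,[(np.round(m['location'],1).tolist(),round(m['p'],2)) for m in mark_of(l,c)[:1]])
cv2.imwrite('pics/w3.png',cv2.resize(c['image'][60:260,150:400,::-1],None,fx=3,fy=3,interpolation=cv2.INTER_CUBIC))
o_,A=obs(c,'o',proj(c,[.546,-.18,.136])[0]);print('lid',o_,A)
cs=[c,capture('scene'),capture('side')]
ob=[obs(k,'o',proj(k,[.546,-.18,.13])[0])[0] for k in cs]
r=least_squares(lambda X:np.ravel([cen(k,X,np.eye(3))[0]-q for k,q in zip(cs,ob)]),[.546,-.18,.136]);print(r.x,r.fun)
r=least_squares(lambda X:cen(c,[X[0],X[1],.136],np.eye(3))[0]-ob[0],[.546,-.18]);print('wrist only',r.x)
```

```text
22.475 [ 0.54679379 -0.17927756  0.25000798]
jar [([169.3, 255.6], 0.74)]
jar_label [([171.9, 276.2], 0.93)]
grip []
lid [196.41872471 253.26454584] 2389.0
[ 0.54623788 -0.18046248  0.13695957] [ 0.31726682 -0.06375221  0.07971406  0.77528265  0.28223544 -0.53152607]
wrist only [ 0.54629815 -0.18045089]
```

View pics/w3.png

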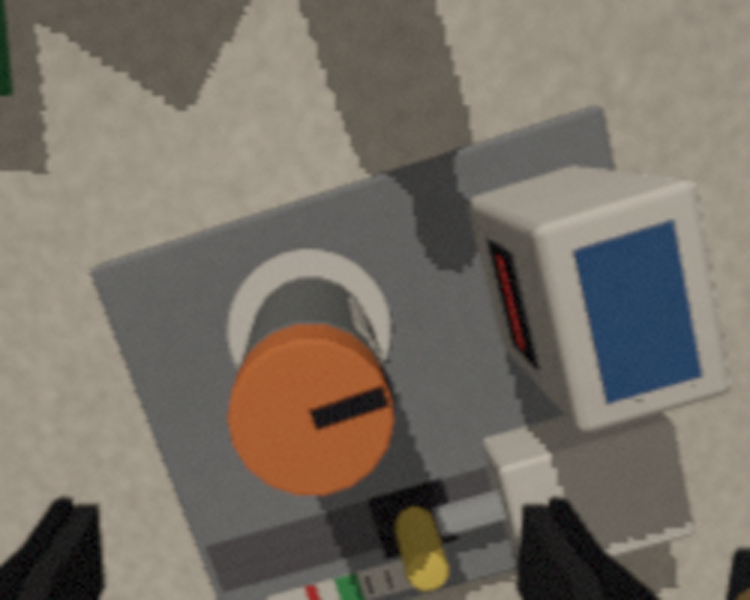

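The jar stands on the pad. The crop shows the lid stripe from (315,420) to (386,396), plate corners at (93,268) and (600,106), and pad extremes at x = 228 and 391 with the top at y = 249. I'll check centring and yaw, and refit the reader.

Run:
```python
from rk import *
import pickle
c=pickle.load(open('w3.pkl','rb'))
px=lambda u,v:np.array([60+v/3-.33,150+u/3-.33])
def back(p,z): return least_squares(lambda X:proj(c,[X[0],X[1],z])[0]-p,[.55,-.2]).x
A,B=[back(px(*q),.012) for q in[(93,268),(600,106)]];d=B-A;print('edge',np.linalg.norm(d),'yaw',np.arctan2(d[1],d[0]))
yaw=np.arctan2(d[1],d[0]);e=np.array([np.cos(yaw),np.sin(yaw)]);n=np.array([-e[1],e[0]])
mid=(A+B)/2;orig=mid-.1*n;print('reader origin',orig,'pad from edge',orig-.03*e+.045*n)
S=[back(px(*q),.136) for q in[(315,420),(386,396)]];v=S[1]-S[0];print('stripe len',np.linalg.norm(v),'yaw',np.arctan2(v[1],v[0]),'from lid centre',np.arctan2(*(S[1]-[.5463,-.1804])[::-1]),S)
L=back(px(228,330),.016),back(px(391,330),.016),back(px(310,249),.016)
r=least_squares(lambda x:[np.hypot(*(l-x))-.036 for l in L],[.546,-.18]);print('pad arc',r.x,r.fun)
# post top centre
print('post top',back(px(429,575),.07), 'pred',orig-.01*e-.055*n)
```

```text
edge 0.22518853663987723 yaw 0.34817803510814804
reader origin [ 0.58981517 -0.21201529] pad from edge [ 0.54626193 -0.17995105]
stripe len 0.023095971436987456 yaw 0.3887743483594172 from lid centre 0.3674393401852342 [array([ 0.54760134, -0.18042704]), array([ 0.56897376, -0.17167241])]
pad arc [ 0.54570749 -0.17928353] [ 4.50752625e-05  4.50823731e-05 -1.12304130e-06]
post top [ 0.59935106 -0.2679634 ] pred [ 0.59918043 -0.26712692]
```

Centring is within 1 mm and the label yaw within about 1–2°. Next is the post.

```bash
cat > rd.py <<'E'
from rk import *
yaw=.348;e=np.array([np.cos(yaw),np.sin(yaw),0]);post=np.array([.5992,-.2672,0]);D=toolR([0,0,-1],e)
E
python3 - <<'E'
from rd import *
s=read_state()
P=post+[0,0,.2];plan(s,P,D,6)
E
```

```text
rows 6 turn deg [ -0.1  -0.  -17.3]
0 [-0.75, 0.41, 0.4] [-0.01, -0.0, -0.72]
1 [-0.77, 0.37, 0.4] [-0.01, -0.0, -0.72]
2 [-0.79, 0.33, 0.4] [-0.01, -0.0, -0.72]
3 [-0.8, 0.29, 0.4] [-0.01, -0.0, -0.72]
4 [-0.82, 0.25, 0.4] [-0.01, -0.0, -0.72]
5 [-0.83, 0.21, 0.4] [-0.01, -0.0, -0.72]
```

apply_moves(commands=[-0.75,0.41,0.4,0,0,-0.72,0.42,-0.77,0.37,0.4,0,0,-0.72,0.42,-0.79,0.33,0.4,0,0,-0.72,0.42,-0.8,0.29,0.4,0,0,-0.72,0.42,-0.82,0.25,0.4,0,0,-0.72,0.42,-0.83,0.21,0.4,0,0,-0.72,0.42,0,0,0.5,0,0,0,0.42,0,0,0.5,0,0,0,0.42,0,0,0,0,0,0,0.42])

```text
time_s: 23.9
position: [0.5991, -0.2661, 0.1792]
eef_rot: [-1.801, -2.571, 0.002]
wrist_force: [-0.7, -0.3, 0.2]
finger_gap: 0.425
gripper_force: 0.0
```

Run:
```python
from rd import *
s=read_state();print(s['time_s'],s['position'],s['finger_gap'],np.round(s['qpos'],2))
plan(s,post+[0,0,.062],D,8)
c=wristcam(capture('wrist'),s)
print([(np.round(m['location'],1).tolist(),round(m['p'],2)) for m in mark_of('grip',c)[:1]],proj(c,post+[0,0,.05]))
```

```text
23.9 [ 0.5991083  -0.26606397  0.17915834] 0.4245154162470571 [ 0.66  0.42 -0.41  1.52  0.17  1.24  0.58]
rows 8 turn deg [-0.2 -0.1  0. ]
0 [-0.01, 0.0, 0.73] [-0.0, -0.0, 0.0]
1 [-0.01, -0.0, 0.73] [-0.0, -0.0, 0.0]
2 [-0.01, -0.0, 0.73] [-0.0, -0.0, 0.0]
3 [-0.01, -0.0, 0.73] [-0.0, -0.0, 0.0]
4 [-0.01, -0.0, 0.73] [-0.0, -0.0, 0.0]
5 [-0.01, -0.0, 0.73] [-0.0, -0.0, 0.0]
6 [-0.01, -0.0, 0.73] [-0.0, -0.0, 0.0]
7 [-0.01, -0.0, 0.73] [-0.0, -0.0, 0.0]
[([193.4, 251.8], 0.92)] [[195.0842254  253.47189566]]
```

apply_moves(commands=[-0.01,0,0.73,0,0,0,0.42,-0.01,0,0.73,0,0,0,0.42,-0.01,0,0.73,0,0,0,0.42,-0.01,0,0.73,0,0,0,0.42,-0.01,0,0.73,0,0,0,0.42,-0.01,0,0.73,0,0,0,0.42,-0.01,0,0.73,0,0,0,0.42,-0.01,0,0.73,0,0,0,0.42,0,0,0,0,0,0,0.42])

```text
time_s: 25.12
position: [0.5994, -0.2684, 0.0619]
eef_rot: [-1.801, -2.57, 0.003]
wrist_force: [-0.2, -0.4, 0.0]
finger_gap: 0.413
gripper_force: 0.0
```

apply_moves(commands=[0,0,0,0,0,0,0,0,0,0,0,0,0,0,0,0,0,0,0,0,0,0,0,0,0,0,0,0], newtons=40)

```text
time_s: 25.62
position: [0.6, -0.2691, 0.0641]
eef_rot: [-1.803, -2.572, 0.003]
wrist_force: [-4.3, 0.1, 5.8]
finger_gap: 0.188
gripper_force: 40.0
```

Run:
```python
from rd import *
s=read_state();print(s['time_s'],s['position'],s['finger_gap'],s['gripper_force'],s['wrist_force'],'pull',-(s['position']-post)@e)
```

```text
25.625 [ 0.60001477 -0.26909433  0.06411058] 0.18845296326120461 39.99903308227658 [-4.32436617  0.12282365  5.838355  ] pull -0.00011992865214954752
```

apply_moves(commands=[0,-0.2,0,0,0,0,0,0,-0.2,0,0,0,0,0,0,-0.25,0,0,0,0,0,0,-0.25,0,0,0,0,0,0,-0.25,0,0,0,0,0,0,-0.25,0,0,0,0,0,0,-0.2,0,0,0,0,0,0,-0.15,0,0,0,0,0,0,-0.1,0,0,0,0,0,0,0,0,0,0,0,0])

```text
time_s: 26.88
position: [0.5672, -0.2809, 0.0642]
eef_rot: [1.8, 2.571, 0.002]
wrist_force: [8.4, 1.3, -1.9]
finger_gap: 0.196
gripper_force: 40.0
```

Run:
```python
from rd import *
s=read_state();print(s['time_s'],s['position'],s['finger_gap'],s['wrist_force'],'pull',-(s['position']-post)@e)
c=capture('side');b=capture('scene')
p=proj(c,post-.04*e+[0,0,.02])[0].astype(int);q=proj(b,post-.04*e+[0,0,.02])[0].astype(int)
f=lambda i,p:cv2.resize(i['image'][p[0]-35:p[0]+35,p[1]-35:p[1]+35,::-1],None,fx=5.6,fy=5.6,interpolation=cv2.INTER_CUBIC)
cv2.imwrite('pics/pull.png',np.hstack([f(c,p),f(b,q)]))
```

```text
26.875 [ 0.56723249 -0.28094408  0.06416428] 0.19577866978926345 [ 8.36466815  1.26702779 -1.889478  ] pull 0.03473825691994054
```

View pics/pull.png

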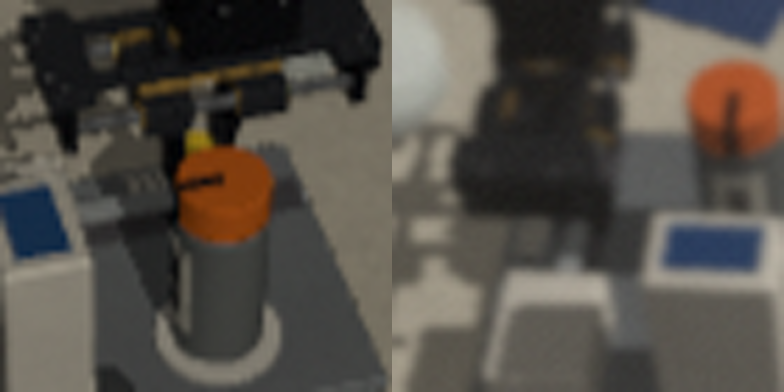

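The view shows the jar standing on the pad, the post gripped and pulled most of the way, and the pointer hidden by the jar and gripper. The TCP puts the pull at 35 mm. Next: 4 mm more, then hold.

apply_moves(commands=[0,-0.15,0,0,0,0,0,0,-0.07,0,0,0,0,0,0,0,0,0,0,0,0])

```text
time_s: 27.35
position: [0.5633, -0.2824, 0.0642]
eef_rot: [1.8, 2.571, 0.002]
wrist_force: [7.9, 0.5, -1.6]
finger_gap: 0.197
gripper_force: 40.0
```

Run:
```python
from rd import *
F=[]
for i in range(3):
    c=capture('wrist');s=read_state();F.append(s['wrist_force']@e)
s=read_state();print(s['time_s'],s['position'],s['finger_gap'],F,'pull',-(s['position']-post)@e)
c=wristcam(c,s)
print([(np.round(m['location'],1).tolist(),round(m['p'],2)) for m in mark_of('grip',c)[:1]],[proj(c,post-d*e+[0,0,.05])[0].round(1) for d in(.034,.039,.044)])
im=c['image'].astype(int);p=proj(c,post-.04*e-.03*np.array([-e[1],e[0],0])+[0,0,.012])[0].astype(int);print(p)
cv2.imwrite('pics/pull2.png',cv2.resize(c['image'][150:340,170:340,::-1],None,fx=3.1,fy=3.1,interpolation=cv2.INTER_CUBIC))
```

```text
27.5 [ 0.56336554 -0.28232897  0.0641811 ] 0.19713267326106515 [np.float64(7.177789546263985), np.float64(7.795567260133843), np.float64(7.645935795052921)] pull 0.038845678910972986
[([247.4, 251.3], 0.58)] [array([248.5, 261.8]), array([248.5, 253.3]), array([248.5, 244.9])]
[259 251]
```

View pics/pull2.png

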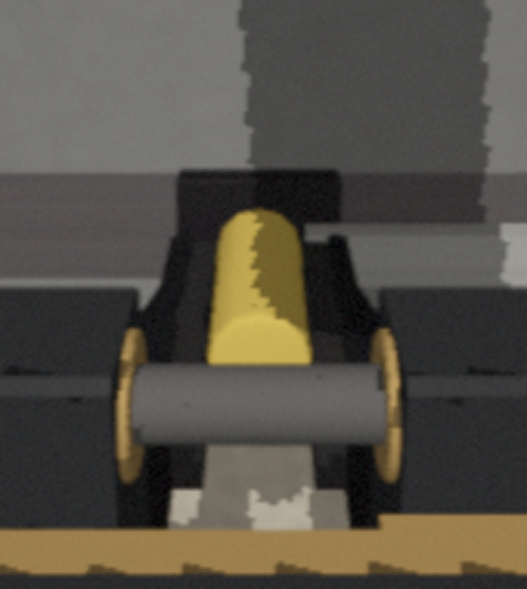

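The crop shows the post, with its top at (260,340), upright between the fingers. The network's grip mark at column 251 matches a pull of about 40 mm. Holding over 1 s, then releasing and lifting clear.

apply_moves(commands=[0,0,0,0,0,0,0,0,0,0,0,0,0,0,0,0,0,0,0,0,0,0,0,0,0,0,0,0,0,0,0,0,0,0,0,0,0,0,0,0,0,0,0,0,0,0,0,0,0,0,0,0,0,0,0,0,0,0,0,0,0,0,0,0,0,0,0,0,0,0,0,0,0,0,0,0,0])

```text
time_s: 28.92
position: [0.5634, -0.2824, 0.0642]
eef_rot: [1.8, 2.571, 0.002]
wrist_force: [7.6, 0.3, -2.1]
finger_gap: 0.199
gripper_force: 40.0
```

apply_moves(commands=[0,0,0,0,0,0,0.5,0,0,0,0,0,0,0.5,0,0,-0.3,0,0,0,0.5,0,0,-0.7,0,0,0,0.5,0,0,-1,0,0,0,0.5,0,0,-1,0,0,0,0.5,0,0,-1,0,0,0,0.5,0,0,-1,0,0,0,0.5,0,0,-1,0,0,0,0.5,0,0,-1,0,0,0,0.5,0,0,-1,0,0,0,0.5,0,0,-1,0,0,0,0.5])

```text
time_s: 30.42
position: [0.5615, -0.2827, 0.2449]
eef_rot: [-1.803, -2.572, 0.002]
wrist_force: [0.1, -0.6, 1.0]
finger_gap: 0.501
gripper_force: 0.0
```

Run:
```python
from rd import *
s=read_state();print(s['time_s'],s['position'],s['wrist_force'])
c=wristcam(capture('wrist'),s)
for l in['grip','jar_label','jar']: print(l,[(np.round(m['location'],1).tolist(),round(m['p'],2)) for m in mark_of(l,c)[:1]])
print('expected grip home',proj(c,post+[0,0,.05]),'10mm out',proj(c,post-.01*e+[0,0,.05]),'jar',proj(c,[.5463,-.1804,.016]))
cs=[c,capture('scene'),capture('side')]
for k in cs: print('lid',obs(k,'o',proj(k,[.546,-.18,.13])[0])[0],cen(k,np.array([.5463,-.1804,.136]),np.eye(3))[0])
cv2.imwrite('pics/end.png',cv2.resize(c['image'][:,100:430,::-1],None,fx=1.5,fy=1.5,interpolation=cv2.INTER_CUBIC))
```

```text
30.425 [ 0.56150205 -0.28267441  0.24487516] [ 0.13913753 -0.606865    0.95217461]
grip [([173.7, 286.9], 0.75)]
jar_label []
jar [([91.8, 275.2], 0.98)]
expected grip home [[176.06782846 287.65460236]] 10mm out [[176.06877271 279.2845373 ]] jar [[ 88.86435944 270.66384906]]
lid [ 80.15532232 278.94469311] [ 79.89788598 279.24990862]
lid [154.58358061 209.0702275 ] [154.86075451 209.82985516]
lid [142.11033951 274.80324074] [142.63696983 274.23873947]
```

View pics/end.png

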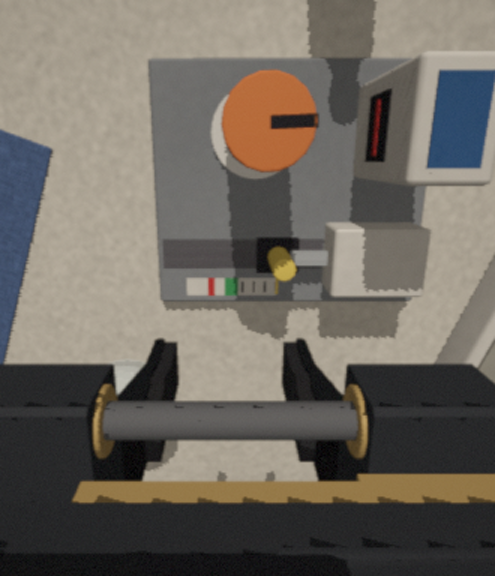

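The final view shows the jar on the pad with its stripe pointing squarely at the scanner window ((295,121) towards (377,125)). The shutter post is home at (282,263), and the gripper touches nothing.

```bash
python3 -c "
from station import *
print(hand_in())"
```

```text
the job is handed in; nothing more can be done
None
```

The job is handed in at about 30.6 s: the orange-lidded jar stands within about 1 mm of the pad's middle with its label 1–2° off square to the scanner, and the shutter was held over 1 s at about 39–40 mm by arm position (pointer itself hidden from view) and sprang home.

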